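Seat the coin ashtray in the centre of its coaster

ROBOT

A 6-joint arm with a two-finger parallel gripper is mounted at the origin on the work surface. World frame = base frame: x ahead of the robot, y to its left, z up, the work surface at z = 0. Lengths are in mm, angles in degrees, forces in N, time in s.
With the tool pointing down it reaches from about 425 to 950 mm from the base axis. Payload 3.5 kg.
Tool frame: the origin (TCP) lies midway between the tips of the shut fingers; the grasp point (between the pads) lies 19 mm behind it; x points along the fingers, z is the direction in which the jaws open and shut, and the axes are right-handed (so a half turn about x gives the same grasp; the last joint's range is limited). The gripper opens to 85 mm and grips with 20 to 120 N. Pads are 22 mm wide; open, the fingers measure 114 mm over their backs; the gripper's body (76 mm by 85 mm) begins 54 mm behind the grasp point. The pads swing forward as they close: fully open they stand 13 mm farther back than shut.
Start: joints at [-8.594, 16.404, 90.338, -0, 73.258, -8.594], TCP at [674.986, 0.032, 231.325] pointing down, gripper open.
Joint ranges: [-158.93, 158.93], [-51.34, 127.21], [12.03, 142.37], [-87.48, 267.48], [13.55, 161.25], [-162.69, 162.69]. Speed limits (degrees/s): [159.86, 159.86, 180, 180, 180, 180].

INTERFACE

Orientations are given as [roll, pitch, yaw] about the fixed x, y, z axes, in that order (R = Rz(yaw) Ry(pitch) Rx(roll)).
In Python, from plant import r gives the robot as it stands.
- The arm moves only by the tool arm_command, never from a script. Its argument "targets" is a list of rows, each an object with "linear": the shift along the tool's x, y, z in cm, a list of three; "twist": the turn about the tool's x in rad. In form: [{"linear": [tx, ty, tz], "twist": twist}, ...]. A call has exactly 5 rows; each row is the pose to reach, as a shift and turn from the pose commanded when the call began, along the tool's axes at that moment; what a row does not reach only later rows make up. A row lasts 1/8 s, in which the tool goes at most 62.5 mm and 10.7 degrees, less where a joint would pass 70% of its speed; a pose out of reach is approached as far as the arm can. A call with a gripper value outside its range is refused whole. "fingers" is the gripper command: -1 is fully open, 1 is shut, values between are in proportion, set as the call begins (left out, the last holds). The fingers move at their own pace and stop on an object; "grip_force" is the grip in N (left out, the last holds). Time passes only in rows, so rows that repeat a pose let the fingers close, or fill a call up. It gives the time, the measured TCP pose, the force and the opening at its end, in the units of the state.
- r.observe(): the state, without advancing time (a new reading comes with each control period).
- r.camera(name): name is "scene" or "side" or "wrist"; returns a dict with "frame" (400x640x3 uint8, blue, green, red), "K" (3x3 intrinsics, pixels), "world_to_cam" (4x4, takes a point from world to camera coordinates); the wrist camera has in their place "T_tool_cam" (4x4, takes a point from camera to tool coordinates, whose origin is the TCP and whose axes are the tool frame's). Camera axes: x right, y down, z forward; pixel columns grow to the right and rows downward; lengths in mm; the calibration is good to about 2 mm. A picture is of the moment at which its call begins: read the wrist's pose just before it. There is no depth.
- r.hand_in(): hands the job in, once; it reports no verdict.
The state is a dict: "time": time; "joint_positions": joint angles; "joint_vel": joint speeds; "joint_torque": joint torques, N m; "ee_pos": TCP position; "eef_rot": TCP orientation; "force": force on the tool from outside, world axes, zero at the start; "wrist_torque": the same for the moment, N m; "finger_gap": finger opening in mm.
Only numpy, scipy, OpenCV 4.12 (cv2) and the standard library are available. Lean on these libraries where they do the work, as an engineer would, in place of code of your own. Each camera call takes 0.05 s, during which the arm holds its last target. There are 200 camera calls.

TASK

Lift the glass ashtray of coins over to the blue coaster in the grey tray and centre it there, so that its foot drops fully home in the coaster's well and no edge overhangs; the coaster lies off the middle of the tray, so lower the ashtray lightly onto it and feel for the well by sliding. Keep the ashtray upright so that the coins stay in, press only gently, let go, and leave the game cases, torch and remote where they are.

Things in the scene. Friction and masses are not known exactly. Their poses are not given: they have to be found in the camera images.
- ashtray_mid (a point): Centre (half-way up, 20 mm above the underside) of a loose square amber glass ashtray with a few coins in it: body 62 x 62 mm with upright flat sides along its x and y axes, standing on a round foot 54 mm across and 8 mm high; 40 mm tall in all, z up, about 0.17 to 0.35 kg. Pinch it across two opposite flat sides.
- tray: Fixed square grey plastic tray, 122 x 122 mm, walls 4 mm thick and 12 mm high; origin at the centre of its underside, x and y along its sides, z up. In it lies a round blue silicone coaster, 92 mm across, whose own position is NOT reported: its centre lies anywhere up to 6 mm from the tray's centre along each of the tray's x and y axes, and must be found by feel.
- rim_level (a point): Point fixed to the tray, over the TRAY's centre (not the coaster's), 18 mm above its underside: the height of the unloaded coaster's flat top. In the coaster's middle is a round well, 58 mm across and 5 mm deep (floor 13 mm above the tray's underside), 2 mm wider all round than the ashtray's foot. A foot off-centre rides on the flat top; slid over the well it drops in.
- home_level (a point): Point fixed to the tray, over the TRAY's centre, 32.5 mm above its underside: the height of the ashtray's centre when fully home. The coaster is springy: it sinks 1 mm per 3 N, bottoms out hard at 5 mm (15 N) and springs back; it stays put sideways up to about 9 N. Pressed lightly and slid over the well, the force falls away. More than 15 N on the glass is too much.
- torch: Bystander: chrome lighter-shaped torch standing upright, 38 x 14 x 58 mm, loose; origin at the centre of its underside.
- remote: Bystander: black remote control lying flat, 42 x 160 x 16 mm, long along its y, loose; origin at the centre of its underside.
- rack: Bystander: fixed black slotted rack, 140 x 116 x 51 mm, holding four game cases upright; origin at the centre of its underside.
- case0: Bystander: green game case standing in the rack, 135 x 14 x 170 mm tall, loose; origin at the centre of its underside.
- case1: Bystander: blue game case standing in the rack, 135 x 14 x 170 mm tall, loose; origin at the centre of its underside.
- case2: Bystander: red game case standing in the rack, 135 x 14 x 170 mm tall, loose; origin at the centre of its underside.
- case3: Bystander: white game case standing in the rack, 135 x 14 x 170 mm tall, loose; origin at the centre of its underside.

How it is judged:
By the outcome, as a careful person would: the job done as asked, in the order asked, and still so for the second after the job is handed in, with the robot touching nothing.
It also fails if it takes over 64 s, if anything falls off the work surface, if the arm or the gripper's body presses on something with over 40 N, if the wrist force passes 120 N, or if a joint passes its speed limit or range.

## Working session

There is one attempt and no reset: what is moved stays moved. The work goes in short steps, Python scripts to look and compute and a tool call to move; the robot and the scene stay as the last step left them, time stands still between calls to the robot, and variables do not carry over. Pictures are saved under pics/ and viewed, about 8 in all and at most 12, crops included, and the job is handed in when it is done.

Besides the shell and the picture viewer there is one more tool, called after "Emit:" by a JSON object that holds its "name" and its "arguments". arm_command: Moves the arm, as the interface text tells. Its arguments: {"type":"object","properties":{"targets":{"type":"array","items":{"type":"object","properties":{"linear":{"type":"array","items":{"type":"number"}},"twist":{"type":"number"}}}},"fingers":{"type":"number"},"grip_force":{"type":"number"}},"required":["targets"]}

```bash
mkdir -p pics; ls
cat > h.py <<'E'
import numpy as np, cv2
from plant import r
from scipy.spatial.transform import Rotation as Ro
def st():
    s=r.observe(); print({k:np.round(s[k],2).tolist() for k in ('time','ee_pos','eef_rot','force','finger_gap')}); return s
def Rt(s): return Ro.from_euler('xyz',s['eef_rot'],degrees=True).as_matrix()
def ray(c,uv,s=None):
    d=np.linalg.inv(c['K'])@np.array([uv[0],uv[1],1.])
    if s is None:
        T=np.linalg.inv(c['world_to_cam'])
    else:
        W=np.eye(4);W[:3,:3]=Rt(s);W[:3,3]=s['ee_pos'];T=W@c['T_tool_cam']
    d=T[:3,:3]@d
    return T[:3,3],d/np.linalg.norm(d)
def plane(c,uv,z,s=None):
    o,d=ray(c,uv,s); return o+d*(z-o[2])/d[2]
E
python3 - <<'E'
from h import *
s=st();print(Rt(s).round(3))
fs=[]
for n in('scene','side','wrist'):
    c=r.camera(n); cv2.imwrite(f'pics/{n}0.png',c['frame']); fs.append(c['frame'])
    np.savez(f'pics/{n}0.npz',**{k:v for k,v in c.items()})
cv2.imwrite('pics/a.png',cv2.resize(np.vstack([np.hstack(fs[:2]),np.hstack([fs[2],fs[2]*0])]),(800,500)))
E
```

```text
pics
{'time': 0.0, 'ee_pos': [674.33, 0.14, 229.92], 'eef_rot': [170.93, 89.86, 170.93], 'force': [0.33, 0.45, 0.45], 'finger_gap': 85.8}
[[-0.002  0.     1.   ]
 [ 0.     1.    -0.   ]
 [-1.     0.    -0.002]]
```

View pics/scene0.png

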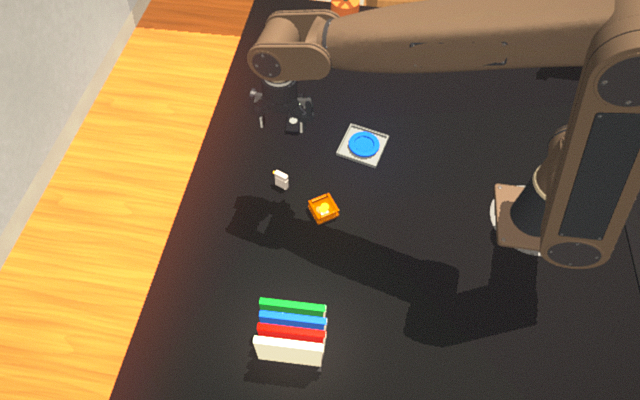

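View pics/side0.png

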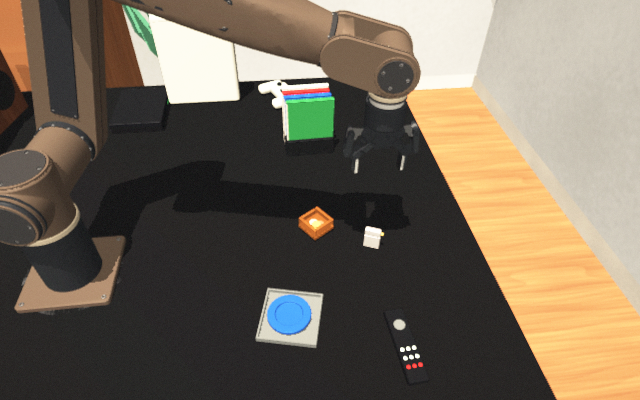

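The scene view shows the ashtray at (323,208), the tray at (363,145) and the torch at (281,180). The side view has the ashtray at (316,222), the tray at (290,317), the torch at (373,238) and the remote at (405,345).

```bash
cat > m1.py <<'E'
from h import *
def load(n): return dict(np.load(f'pics/{n}0.npz'))
def blob(f,lo,hi,box):
    m=cv2.inRange(cv2.cvtColor(f,cv2.COLOR_BGR2HSV),lo,hi); k=np.zeros_like(m);x0,y0,x1,y1=box;k[y0:y1,x0:x1]=m[y0:y1,x0:x1]
    return max(cv2.findContours(k,0,1)[0],key=cv2.contourArea)
B={'ash':((5,120,80),(28,255,255),{'scene':(300,188,346,230),'side':(290,200,340,245)}),
'coast':((95,120,80),(125,255,255),{'scene':(330,115,395,175),'side':(250,280,330,350)})}
for k,(lo,hi,bx) in B.items():
    rs=[]
    for n in('scene','side'):
        c=load(n);q=blob(c['frame'],lo,hi,bx[n]);z=dict(ash=20,coast=16)[k]
        u=(np.array(cv2.boundingRect(q)[:2])+np.array(cv2.boundingRect(q)[2:])/2) if k=='ash' else np.array(cv2.fitEllipse(q)[0])
        print(k,n,cv2.contourArea(q),u,'plane',plane(c,u,z).round(1)); rs.append(ray(c,u))
        if k=='ash': 
            rect=cv2.approxPolyDP(cv2.convexHull(q),3,True)[:,0]; print([ (p.tolist(),plane(c,p,40).round(0)[:2].tolist()) for p in rect])
    (a,d),(b,e)=rs
    t=np.linalg.lstsq(np.c_[d,-e],b-a,rcond=None)[0]; print('tri',(a+d*t[0]).round(1),(b+e*t[1]).round(1))
c=load('scene'); print('tray corners',[plane(c,p,12).round(0)[:2].tolist() for p in((352,124),(389,135),(376,166),(337,154))],'torch',plane(c,(281,180),30).round(0))
c=load('side'); print([plane(c,p,12).round(0)[:2].tolist() for p in((267,289),(323,291),(316,345),(257,340))],'torch',plane(c,(373,238),30).round(0))
E
python3 m1.py
```

```text
ash scene 655.5 [324.  208.5] plane [555.5  71.2  20. ]
[([328, 192], [551.0, 30.0]), ([339, 214], [514.0, 94.0]), ([317, 224], [566.0, 132.0]), ([308, 200], [600.0, 64.0])]
ash side 753.5 [316. 223.] plane [560.6  72.7  20. ]
[([317, 206], [568.0, 112.0]), ([333, 218], [601.0, 66.0]), ([333, 227], [597.0, 36.0]), ([313, 239], [545.0, 3.0]), ([298, 226], [514.0, 49.0]), ([298, 218], [516.0, 75.0])]
tri [555.4  71.8  20.9] [560.4  71.5  21.3]
coast scene 569.5 [363.55187988 143.92019653] plane [ 471.7 -169.6   16. ]
coast side 1306.5 [288.82260132 314.37155151] plane [ 473.2 -176.8   16. ]
tri [ 471.6 -173.6   11.1] [ 473.3 -173.7   11.1]
tray corners [[514.0, -244.0], [399.0, -220.0], [429.0, -98.0], [544.0, -123.0]] torch [684.   6.  30.]
[[431.0, -105.0], [552.0, -125.0], [521.0, -250.0], [406.0, -225.0]] torch [688.  -1.  30.]
```

Run:
```python
from h import *
c=dict(np.load('pics/wrist0.npz'));print(c['T_tool_cam'].round(2),c['K'].round(1))
print(plane(c,(320,200),40,r.observe()))
```

```text
[[ 0.0000e+00 -3.1000e-01  9.5000e-01 -1.4204e+02]
 [-0.0000e+00 -9.5000e-01 -3.1000e-01  7.9210e+01]
 [ 1.0000e+00 -0.0000e+00 -0.0000e+00 -1.0000e-02]
 [ 0.0000e+00  0.0000e+00  0.0000e+00  1.0000e+00]] [[337.7   0.  317. ]
 [  0.  337.7 206. ]
 [  0.    0.    1. ]]
[677.11558016 -21.44340422  40.        ]
```

Emit:
{"name": "arm_command", "arguments": {"targets": [{"linear": [0, 2, -4], "twist": 0}, {"linear": [0, 4, -8], "twist": 0}, {"linear": [0, 7.2, -11.7], "twist": 0}, {"linear": [0, 7.2, -11.7], "twist": 0}, {"linear": [0, 7.2, -11.7], "twist": 0}]}}

```text
time: 0.78
ee_pos: [558.3, 71.9, 231.5]
eef_rot: [-24.8, 90.0, -24.8]
force: [0.6, 0.4, -0.9]
finger_gap: 85.4
```

Run:
```python
from h import *
s=st();c=r.camera('wrist');cv2.imwrite('pics/w1.png',c['frame']);np.savez('pics/w1.npz',s=[s['ee_pos'],s['eef_rot']],**c)
```

```text
{'time': 0.78, 'ee_pos': [558.33, 71.91, 231.5], 'eef_rot': [-24.78, 89.95, -24.76], 'force': [0.65, 0.4, -0.91], 'finger_gap': 85.43}
```

View pics/w1.png

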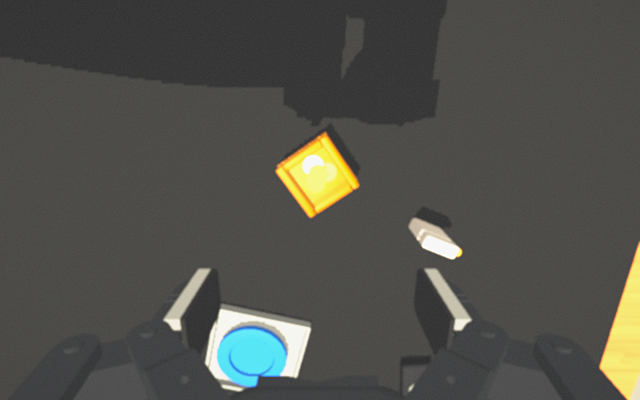

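The wrist view shows the ashtray with rim corners near (325,132), (358,186), (312,217) and (276,168). The tray and coaster are at lower left (250,355), and the torch is at (438,240).

```bash
cat > m2.py <<'E'
import sys
from h import *
import m1 if False else None
E
cat > m2.py <<'E'
from h import *
d=dict(np.load('pics/w1.npz'));s=dict(ee_pos=d['s'][0],eef_rot=d['s'][1]);c=d
m=cv2.inRange(cv2.cvtColor(c['frame'],cv2.COLOR_BGR2HSV),(8,90,90),(32,255,255));m[:,400:]=0
q=max(cv2.findContours(m,0,1)[0],key=cv2.contourArea)
box=cv2.boxPoints(cv2.minAreaRect(q));print(box.round(1))
P=np.array([plane(c,p,40,s) for p in box])[:,:2];print(P.round(1),'centre',P.mean(0).round(1))
for i in range(4):
    e=P[(i+1)%4]-P[i];print(np.linalg.norm(e).round(1),np.degrees(np.arctan2(e[1],e[0])).round(1))
# height: ray through rim centre vs scene-view ray
c2=dict(np.load('pics/scene0.npz'));a,u=ray(c,box.mean(0),s)
for n,p in(('scene',(324,206)),('side',(316,219))):
    c2=dict(np.load(f'pics/{n}0.npz'));b,e=ray(c2,p);t=np.linalg.lstsq(np.c_[u,-e],b-a,rcond=None)[0];print(n,(a+u*t[0]).round(1),(b+e*t[1]).round(1))
E
python3 m2.py
```

```text
[[271.  166.7]
 [325.1 130.2]
 [362.  184.9]
 [308.  221.4]]
[[512.4  84.7]
 [566.2 120.4]
 [604.2  65.9]
 [548.9  26.3]] centre [557.9  74.3]
64.6 33.6
66.5 -55.1
68.0 -144.4
68.9 122.0
scene [557.9  75.   38.2] [555.6  74.6  38.3]
side [557.9  73.8  33.3] [560.5  73.6  33.4]
```

Emit:
{"name": "arm_command", "arguments": {"targets": [{"linear": [2, 0.24, 0], "twist": -0.15}, {"linear": [4, 0.24, 0], "twist": -0.3}, {"linear": [7, 0.24, 0], "twist": -0.45}, {"linear": [10, 0.24, 0], "twist": -0.605}, {"linear": [10, 0.24, 0], "twist": -0.605}]}}

```text
time: 1.45
ee_pos: [556.7, 73.7, 128.3]
eef_rot: [143.9, 89.6, 178.4]
force: [0.5, 1.1, 0.3]
finger_gap: 85.2
```

```bash
python3 - <<'E'
from h import *
s=st();c=r.camera('wrist');cv2.imwrite('pics/w2.png',c['frame']);np.savez('pics/w2.npz',s=[s['ee_pos'],s['eef_rot']],**c)
E
sed -e 's/w1/w2/;s/m\[:,400:\]=0/m[:,:150]=0;m[:,480:]=0/' m2.py | sed '/^# height/,$d' | python3 -
```

```text
{'time': 1.45, 'ee_pos': [556.72, 73.66, 128.28], 'eef_rot': [143.9, 89.63, 178.39], 'force': [0.5, 1.07, 0.3], 'finger_gap': 85.22}
[[274. 164.]
 [364. 164.]
 [364. 254.]
 [274. 254.]]
[[512.   85.9]
 [563.1 121.1]
 [604.   66.6]
 [548.4  28.2]] centre [556.9  75.4]
62.0 34.5
68.2 -53.1
67.6 -145.4
68.3 122.3
```

View pics/w2.png

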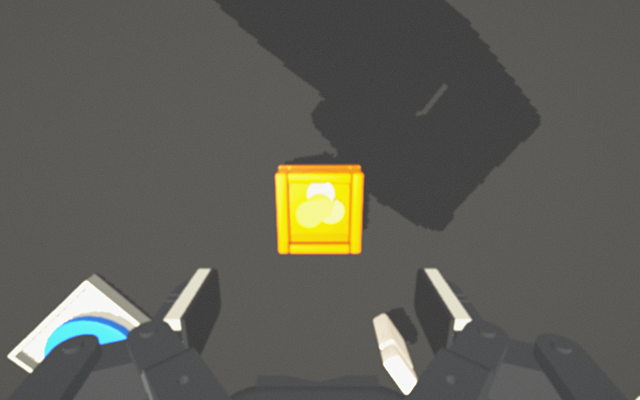

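The wrist view shows the ashtray squared to the jaws: its top face spans columns 275–363 and rows 172–254, so it is nearly centred. The torch at (395,355) is clear of the descent.

Emit:
{"name": "arm_command", "arguments": {"targets": [{"linear": [2, -0.15, 0.1], "twist": 0}, {"linear": [5, -0.15, 0.1], "twist": 0}, {"linear": [8, -0.15, 0.1], "twist": 0}, {"linear": [11, -0.15, 0.1], "twist": 0}, {"linear": [12.5, -0.15, 0.1], "twist": 0}]}}

```text
time: 2.12
ee_pos: [559.2, 73.7, 4.8]
eef_rot: [142.7, 89.9, 177.3]
force: [-0.4, 0.3, -0.3]
finger_gap: 85.3
```

Emit:
{"name": "arm_command", "arguments": {"targets": [{"linear": [0, 0, 0], "twist": 0}, {"linear": [0, 0, 0], "twist": 0}, {"linear": [0, 0, 0], "twist": 0}, {"linear": [0, 0, 0], "twist": 0}, {"linear": [0, 0, 0], "twist": 0}], "fingers": 1, "grip_force": 40}}

```text
time: 2.75
ee_pos: [560.1, 73.8, 7.0]
eef_rot: [-36.3, 89.9, -1.6]
force: [-0.7, 0.1, 0.5]
finger_gap: 61.4
```

Emit:
{"name": "arm_command", "arguments": {"targets": [{"linear": [0, 0, 0], "twist": 0}, {"linear": [0, 0, 0], "twist": 0}, {"linear": [0, 0, 0], "twist": 0}, {"linear": [0, 0, 0], "twist": 0}, {"linear": [0, 0, 0], "twist": 0}]}}

```text
time: 3.38
ee_pos: [560.1, 73.8, 7.0]
eef_rot: [-35.3, 90.0, -0.7]
force: [-1.4, 0.2, 6.0]
finger_gap: 61.1
```

Emit:
{"name": "arm_command", "arguments": {"targets": [{"linear": [-0.5, 0, 0], "twist": 0}, {"linear": [-2, 0, 0], "twist": 0}, {"linear": [-5, 0, 0], "twist": 0}, {"linear": [-8.5, 0, 0], "twist": 0}, {"linear": [-11, 0, 0], "twist": 0}]}}

```text
time: 4.0
ee_pos: [560.1, 73.7, 118.5]
eef_rot: [-37.5, 89.9, -2.8]
force: [0.6, 0.1, -1.9]
finger_gap: 61.4
```

Emit:
{"name": "arm_command", "arguments": {"targets": [{"linear": [-2, 0, 0], "twist": 0.12}, {"linear": [-3, 0, 0], "twist": 0.24}, {"linear": [-3, 0, 0], "twist": 0.36}, {"linear": [-3, 0, 0], "twist": 0.48}, {"linear": [-3, 0, 0], "twist": 0.605}]}}

```text
time: 4.62
ee_pos: [559.4, 73.8, 146.6]
eef_rot: [-10.4, 90.0, -10.6]
force: [0.5, -0.6, -2.6]
finger_gap: 61.1
```

Run:
```python
from h import *
s=st();print(Rt(s).round(3))
```

```text
{'time': 4.62, 'ee_pos': [559.37, 73.76, 146.64], 'eef_rot': [-10.38, 89.99, -10.62], 'force': [0.48, -0.6, -2.61], 'finger_gap': 61.14}
[[ 0.     0.004  1.   ]
 [-0.     1.    -0.004]
 [-1.    -0.     0.   ]]
```

Emit:
{"name": "arm_command", "arguments": {"targets": [{"linear": [0, -1.5, -0.4], "twist": 0}, {"linear": [0, -4.5, -1.2], "twist": 0}, {"linear": [0, -8.5, -2.2], "twist": 0}, {"linear": [0, -12.5, -3.2], "twist": 0}, {"linear": [0, -16.5, -4.3], "twist": 0}]}}

```text
time: 5.25
ee_pos: [515.7, -93.2, 146.6]
eef_rot: [-70.6, 90.0, -70.5]
force: [0.1, -0.5, -2.1]
finger_gap: 61.6
```

Emit:
{"name": "arm_command", "arguments": {"targets": [{"linear": [0, -4, -1], "twist": 0}, {"linear": [0, -8, -2], "twist": 0}, {"linear": [0, -12, -3.1], "twist": 0}, {"linear": [0, -15, -3.9], "twist": 0}, {"linear": [0, -16.2, -4.2], "twist": 0}]}}

```text
time: 5.88
ee_pos: [473.5, -255.2, 146.5]
eef_rot: [-96.2, 90.0, -96.3]
force: [-0.6, 0.3, -2.7]
finger_gap: 61.5
```

Emit:
{"name": "arm_command", "arguments": {"targets": [{"linear": [0, 0, 0], "twist": 0}, {"linear": [0, 0, 0], "twist": 0}, {"linear": [0, 0, 0], "twist": 0}, {"linear": [0, 0, 0], "twist": 0}, {"linear": [0, 0, 0], "twist": 0}]}}

```text
time: 6.5
ee_pos: [474.8, -252.8, 146.3]
eef_rot: [-45.4, 90.0, -45.3]
force: [0.7, 0.5, -1.7]
finger_gap: 61.0
```

```bash
cat > m3.py <<'E'
from h import *
import sys
n=sys.argv[1]
s=st();c=r.camera('wrist');f=c['frame'];cv2.imwrite(f'pics/{n}.png',f);np.savez(f'pics/{n}.npz',s=[s['ee_pos'],s['eef_rot']],**c)
m=cv2.inRange(cv2.cvtColor(f,cv2.COLOR_BGR2HSV),(95,100,60),(125,255,255))
q=max(cv2.findContours(m,0,1)[0],key=cv2.contourArea);P=np.array([plane(c,p[0],18,s)[:2] for p in q]).astype(np.float32)
print(cv2.boundingRect(q),'coaster',cv2.fitEllipse(P), cv2.minEnclosingCircle(P))
E
python3 m3.py w3
```

```text
{'time': 6.5, 'ee_pos': [474.82, -252.84, 146.34], 'eef_rot': [-45.39, 90.0, -45.34], 'force': [0.72, 0.48, -1.71], 'finger_gap': 61.05}
(257, 29, 118, 126) coaster ((475.73675537109375, -171.13133239746094), (82.697998046875, 91.86063385009766), 17.753313064575195) ((473.133056640625, -171.99317932128906), 45.41223907470703)
```

View pics/w3.png

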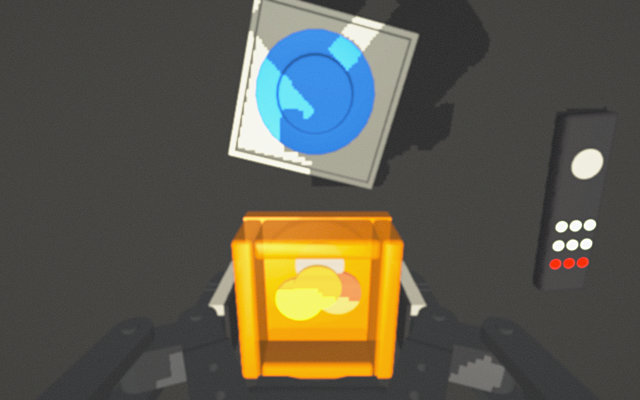

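The wrist view shows the coaster at columns 256–375, rows 29–154, with the well centred near (315,93). The held ashtray's rim runs from row 238 to row 378 around column 318, and the coins are still in.

Run:
```python
from h import *
d=dict(np.load('pics/w3.npz'));s=dict(ee_pos=np.array([474.4,-252.9,146.5]),eef_rot=d['s'][1])
for p in((277,93),(353,93),(315,53),(315,133),(256,92),(375,92),(316,29),(316,154)): print('c',p,plane(d,p,18,s).round(1))
for p in((255,0),(418,35),(373,188),(229,155)): print('tray',p,plane(d,p,12,s).round(1))
for zz in(178,181):
  for p in((234,238),(403,238),(318,238),(318,378),(243,378),(395,378)): print('a',p,plane(d,p,zz,s).round(1))
```

```text
c (277, 93) [ 443.9 -170.9   18. ]
c (353, 93) [ 501.6 -170.8   18. ]
c (315, 53) [ 472.8 -143.    18. ]
c (315, 133) [ 472.7 -200.7   18. ]
c (256, 92) [ 428.  -170.1   18. ]
c (375, 92) [ 518.3 -170.1   18. ]
c (316, 29) [ 473.5 -127.1   18. ]
c (316, 154) [ 473.5 -217.2   18. ]
tray (255, 0) [ 429.7 -107.4   12. ]
tray (418, 35) [ 548.9 -130.1   12. ]
tray (373, 188) [ 521.7 -247.    12. ]
tray (229, 155) [ 402.1 -219.1   12. ]
a (234, 238) [ 444.9 -221.3  178. ]
a (403, 238) [ 504.8 -221.3  178. ]
a (318, 238) [ 474.7 -221.3  178. ]
a (318, 378) [ 474.8 -283.8  178. ]
a (243, 378) [ 443.9 -283.8  178. ]
a (395, 378) [ 506.5 -283.8  178. ]
a (234, 238) [ 445.7 -220.   181. ]
a (403, 238) [ 504. -220.  181.]
a (318, 238) [ 474.7 -220.   181. ]
a (318, 378) [ 474.8 -280.8  181. ]
a (243, 378) [ 444.7 -280.8  181. ]
a (395, 378) [ 505.6 -280.8  181. ]
```

Emit:
{"name": "arm_command", "arguments": {"targets": [{"linear": [0, 2, 0], "twist": 0}, {"linear": [0, 5, -0.1], "twist": 0}, {"linear": [1, 7.5, -0.2], "twist": 0}, {"linear": [3, 8.07, -0.2], "twist": 0}, {"linear": [6, 8.07, -0.2], "twist": 0}]}}

```text
time: 7.18
ee_pos: [473.4, -171.3, 86.9]
eef_rot: [-24.2, 89.8, -24.1]
force: [0.9, -0.4, -2.7]
finger_gap: 61.5
```

Emit:
{"name": "arm_command", "arguments": {"targets": [{"linear": [2, 0, 0], "twist": 0}, {"linear": [4, 0, 0], "twist": 0}, {"linear": [5, 0, 0], "twist": 0}, {"linear": [5.4, 0, 0], "twist": 0}, {"linear": [5.4, 0, 0], "twist": 0}]}}

```text
time: 7.8
ee_pos: [472.9, -172.5, 32.7]
eef_rot: [-25.2, 90.0, -25.2]
force: [-0.7, 0.7, -2.4]
finger_gap: 61.5
```

Emit:
{"name": "arm_command", "arguments": {"targets": [{"linear": [0, 0, 0], "twist": 0}, {"linear": [0, 0, 0], "twist": 0}, {"linear": [0, 0, 0], "twist": 0}, {"linear": [0, 0, 0], "twist": 0}, {"linear": [0, 0, 0], "twist": 0}]}}

```text
time: 8.43
ee_pos: [472.7, -172.5, 32.3]
eef_rot: [-66.0, 90.0, -66.0]
force: [0.3, -0.4, -1.8]
finger_gap: 61.1
```

Emit:
{"name": "arm_command", "arguments": {"targets": [{"linear": [0.1, 0, 0], "twist": 0}, {"linear": [0.2, 0, 0], "twist": 0}, {"linear": [0.3, 0, 0], "twist": 0}, {"linear": [0.4, 0, 0], "twist": 0}, {"linear": [0.4, 0, 0], "twist": 0}]}}

```text
time: 9.05
ee_pos: [472.6, -172.5, 28.2]
eef_rot: [147.4, 90.0, 147.4]
force: [0.1, 1.4, -1.8]
finger_gap: 61.1
```

Emit:
{"name": "arm_command", "arguments": {"targets": [{"linear": [0.05, 0, 0], "twist": 0}, {"linear": [0.1, 0, 0], "twist": 0}, {"linear": [0.15, 0, 0], "twist": 0}, {"linear": [0.2, 0, 0], "twist": 0}, {"linear": [0.2, 0, 0], "twist": 0}]}}

```text
time: 9.68
ee_pos: [472.6, -172.5, 26.3]
eef_rot: [153.9, 90.0, 153.9]
force: [-0.5, 0.0, -1.9]
finger_gap: 61.2
```

Emit:
{"name": "arm_command", "arguments": {"targets": [{"linear": [0.05, 0, 0], "twist": 0}, {"linear": [0.1, 0, 0], "twist": 0}, {"linear": [0.15, 0, 0], "twist": 0}, {"linear": [0.15, 0, 0], "twist": 0}, {"linear": [0.15, 0, 0], "twist": 0}]}}

```text
time: 10.3
ee_pos: [472.6, -172.5, 24.8]
eef_rot: [117.9, 90.0, 117.9]
force: [-0.5, 0.8, -2.1]
finger_gap: 61.7
```

Emit:
{"name": "arm_command", "arguments": {"targets": [{"linear": [0.05, 0, 0], "twist": 0}, {"linear": [0.1, 0, 0], "twist": 0}, {"linear": [0.15, 0, 0], "twist": 0}, {"linear": [0.15, 0, 0], "twist": 0}, {"linear": [0.15, 0, 0], "twist": 0}]}}

```text
time: 10.92
ee_pos: [472.7, -172.5, 23.3]
eef_rot: [-56.7, 90.0, -56.7]
force: [1.0, -0.4, -2.6]
finger_gap: 61.1
```

Emit:
{"name": "arm_command", "arguments": {"targets": [{"linear": [0.05, 0, 0], "twist": 0}, {"linear": [0.1, 0, 0], "twist": 0}, {"linear": [0.1, 0, 0], "twist": 0}, {"linear": [0.1, 0, 0], "twist": 0}, {"linear": [0.1, 0, 0], "twist": 0}]}}

```text
time: 11.55
ee_pos: [472.7, -172.5, 22.3]
eef_rot: [-68.9, 90.0, -68.9]
force: [-0.9, -0.1, -2.1]
finger_gap: 61.6
```

Emit:
{"name": "arm_command", "arguments": {"targets": [{"linear": [0.05, 0, 0], "twist": 0}, {"linear": [0.1, 0, 0], "twist": 0}, {"linear": [0.1, 0, 0], "twist": 0}, {"linear": [0.1, 0, 0], "twist": 0}, {"linear": [0.1, 0, 0], "twist": 0}]}}

```text
time: 12.18
ee_pos: [472.7, -172.5, 21.3]
eef_rot: [-18.8, 90.0, -18.8]
force: [0.1, 0.8, -2.1]
finger_gap: 61.3
```

Emit:
{"name": "arm_command", "arguments": {"targets": [{"linear": [0.05, 0, 0], "twist": 0}, {"linear": [0.1, 0, 0], "twist": 0}, {"linear": [0.1, 0, 0], "twist": 0}, {"linear": [0.1, 0, 0], "twist": 0}, {"linear": [0.1, 0, 0], "twist": 0}]}}

```text
time: 12.8
ee_pos: [472.6, -172.5, 20.3]
eef_rot: [145.0, 90.0, 145.0]
force: [-0.0, -0.4, -2.3]
finger_gap: 61.6
```

Emit:
{"name": "arm_command", "arguments": {"targets": [{"linear": [0.05, 0, 0], "twist": 0}, {"linear": [0.05, 0, 0], "twist": 0}, {"linear": [0.05, 0, 0], "twist": 0}, {"linear": [0.05, 0, 0], "twist": 0}, {"linear": [0.05, 0, 0], "twist": 0}]}}

```text
time: 13.42
ee_pos: [472.7, -172.5, 19.9]
eef_rot: [-23.8, 90.0, -23.8]
force: [-0.2, 0.3, -1.3]
finger_gap: 61.3
```

Emit:
{"name": "arm_command", "arguments": {"targets": [{"linear": [0.05, 0, 0], "twist": 0}, {"linear": [0.1, 0, 0], "twist": 0}, {"linear": [0.1, 0, 0], "twist": 0}, {"linear": [0.1, 0, 0], "twist": 0}, {"linear": [0.1, 0, 0], "twist": 0}]}}

```text
time: 14.05
ee_pos: [472.7, -172.6, 18.9]
eef_rot: [-36.6, 90.0, -36.6]
force: [-0.4, 0.7, 1.6]
finger_gap: 61.2
```

The load rises about 3 N per mm from a contact height of TCP 20.1. That puts the underside at 13 mm, the well floor rather than the 18 mm rim. I'll ease the pressure off and release.

Emit:
{"name": "arm_command", "arguments": {"targets": [{"linear": [-0.03, 0, 0], "twist": 0}, {"linear": [-0.06, 0, 0], "twist": 0}, {"linear": [-0.06, 0, 0], "twist": 0}, {"linear": [-0.06, 0, 0], "twist": 0}, {"linear": [-0.06, 0, 0], "twist": 0}]}}

```text
time: 14.68
ee_pos: [472.7, -172.6, 19.4]
eef_rot: [-26.8, 90.0, -26.8]
force: [-0.1, -0.1, -0.1]
finger_gap: 61.0
```

Emit:
{"name": "arm_command", "arguments": {"targets": [{"linear": [0, 0, 0], "twist": 0}, {"linear": [0, 0, 0], "twist": 0}, {"linear": [0, 0, 0], "twist": 0}, {"linear": [0, 0, 0], "twist": 0}, {"linear": [0, 0, 0], "twist": 0}], "fingers": -1}}

```text
time: 15.3
ee_pos: [472.7, -172.5, 19.4]
eef_rot: [83.2, 90.0, 83.2]
force: [0.3, -0.2, 0.4]
finger_gap: 85.3
```

Emit:
{"name": "arm_command", "arguments": {"targets": [{"linear": [-0.3, 0, 0], "twist": 0}, {"linear": [-2, 0, 0], "twist": 0}, {"linear": [-5, 0, 0], "twist": 0}, {"linear": [-9, 0, 0], "twist": 0}, {"linear": [-13, 0, 0], "twist": 0}]}}

```text
time: 15.92
ee_pos: [472.7, -172.6, 151.9]
eef_rot: [-31.7, 89.9, -31.7]
force: [1.3, 0.1, -0.0]
finger_gap: 85.5
```

Emit:
{"name": "arm_command", "arguments": {"targets": [{"linear": [0, -2, 0], "twist": 0}, {"linear": [0, -5, 0], "twist": 0}, {"linear": [0, -7, 0], "twist": 0}, {"linear": [0, -8, 0], "twist": 0}, {"linear": [0, -8, 0], "twist": 0}]}}

```text
time: 16.55
ee_pos: [472.3, -252.9, 148.9]
eef_rot: [132.4, 89.9, 132.4]
force: [0.2, 0.2, -0.1]
finger_gap: 85.6
```

```bash
python3 m3.py w4
python3 - <<'E'
from h import *
c=r.camera('side');f=c['frame'];w=cv2.imread('pics/w4.png')
cv2.imwrite('pics/fin.png',np.hstack([w[0:300,150:550],cv2.resize(f[180:400,230:450],(300,300))]))
E
```

```text
{'time': 16.55, 'ee_pos': [472.34, -252.9, 148.9], 'eef_rot': [132.42, 89.93, 132.35], 'force': [0.19, 0.23, -0.09], 'finger_gap': 85.56}
(281, 30, 75, 16) coaster ((472.8605041503906, -132.67967224121094), (9.827204704284668, 57.44877243041992), 89.93658447265625) ((473.0299987792969, -136.840087890625), 27.231529235839844)
```

View pics/fin.png

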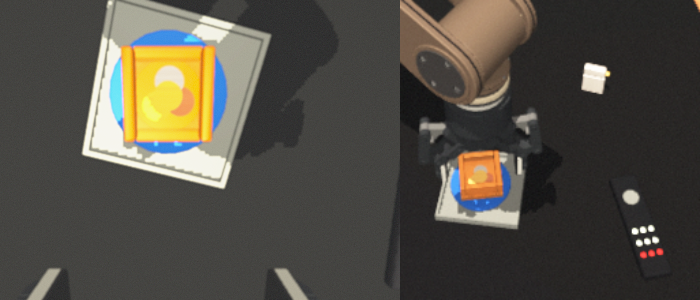

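The final view shows the ashtray at columns 121–215 (centre 168) on the coaster at columns 110–227 (centre 168.5). It is upright with no overhang, the coins are in, and the torch and remote are undisturbed.

```bash
python3 -c "
from h import *
st(); print(r.hand_in())"
```

```text
{'time': 16.65, 'ee_pos': [472.45, -252.0, 148.98], 'eef_rot': [127.74, 89.93, 127.75], 'force': [-0.67, 0.73, 0.01], 'finger_gap': 85.63}
the job is handed in; nothing more can be done
None
```

The ashtray is on the blue coaster with its foot in the well, upright with the coins still in it, and the job was handed in at 16.7 s.

- **How it was placed:** I pinched the ashtray across two flat sides and found the well with the wrist camera. I then lowered it over the well in 0.5–1 mm steps. It dropped straight in, so no sliding search was needed.
- **Force and height:** First contact came at a TCP height of about 20 mm. The TCP sat about 7 mm above the underside, so the underside was at 13 mm, the well floor, not the 18 mm rim. The force then rose about 3 N per mm, as the coaster should, and peaked at about 4 N. I eased that off before letting go.
- **Final picture:** The ashtray is centred on the coaster to within about 1 mm with no edge overhanging. The torch and remote are where they were. I did not look at the game cases again, but the arm never went near them.
- **Weaker check:** My rough height from the ashtray's size in that picture came out at 54–56 mm for its top. That lies between the 53 mm of fully home and the 58 mm of riding on the rim, so it can't tell the two apart. I relied on the contact height and force instead.

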